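Find the weak bag clip on the rail

ROBOT

A 6-joint arm with a two-finger parallel gripper is mounted at the origin on the work surface. World frame = base frame: x ahead of the robot, y to its left, z up, the work surface at z = 0. Lengths are in m, angles in rad, forces in N, time in s.
With the tool pointing down it reaches from about 0.375 to 0.825 m from the base axis. Payload 5.5 kg.
Tool frame: the origin (TCP) lies midway between the tips of the shut fingers; the grasp point (between the pads) lies grasp_offset behind it (grasp_offset is the distance from the TCP to the grasp point, in m); z points along the fingers, y is the line along which they close (so a half turn about z gives the same grasp; the last joint's range is limited). The gripper opens to 85 mm and grips with 20 to 120 N. Pads are 22 mm wide; open, the fingers measure 114 mm over their backs; the gripper's body (76 mm by 85 mm) begins 54 mm behind the grasp point. The pads swing forward as they close: fully open they stand 13 mm farther back than shut.
Start: joints at [0, 0.314, -0.047, 1.21, 0, 1.571], TCP at [0.6, -0, 0.231] pointing down, gripper open.
Joint ranges: [-2.67, 2.67], [-0.69, 1.73], [-1.03, 1.25], [-2.08, 2.16], [-1.42, 1.45], [-3.14, 3.14]. Speed limits (rad/s): [2.39, 2.39, 3.01, 3.14, 3.14, 3.14].

INTERFACE

Orientations are given as a rotation vector (axis times angle).
In Python, from bench import state, read_camera, get_calibration, close_job, grasp_offset gives the robot as it stands. The module is installed in compiled form; this text tells all that it offers.
- The arm moves only by the tool jog_arm, never from a script. Its arguments are lists of equal length, an entry for each row: "turn": the turn, a rotation vector about the world's x, y, z in degrees, a list of three; "linear": the shift along the world's x, y, z in m, a list of three; "hand": the closure, from 0 (fully open) to 1 (shut). A call has exactly 5 rows; each row is the pose to reach, as a shift and turn from the pose commanded when the call began; what a row does not reach only later rows make up. A row lasts 1/10 s, in which the tool goes at most 50 mm and 8.59 degrees, less where a joint would pass 70% of its speed; a pose out of reach is approached as far as the arm can. A call with a gripper value outside its range is refused whole. The fingers move at their own pace and stop on an object; "squeeze" is the grip in N (left out, the last holds). Time passes only in rows, so rows that repeat a pose let the fingers close, or fill a call up. It gives the time, the measured TCP pose, the force and the opening at its end, in the units of the state.
- state(): the state, without advancing time (a new reading comes with each control period).
- read_camera(name): name is "scene" or "side" or "wrist"; returns the picture (480x640x3 uint8, blue, green, red); there is no depth.
- get_calibration(name): a dict with "fx", "fy", "cx", "cy" (pixels), "eye" and "rotation" of the camera in the world. Camera axes: x right, y down, z forward; pixel columns grow to the right and rows downward; lengths in m; the calibration is good to about 2 mm. The wrist camera is an equidistant fisheye: a pixel r from the principal point sees the ray r / f radians off the axis. A picture is of the moment at which its call begins: read the wrist's pose just before it. get_calibration takes no time and is no camera call; for the wrist camera it gives the pose at the moment of the call.
- close_job(): hands the job in, once; it reports no verdict.
The state is a dict: "time_s": time; "joint_pos": joint angles; "qvel": joint speeds; "tau": joint torques, N m; "ee_pos": TCP position; "tcp_rot": TCP orientation; "contact_force": force on the tool from outside, world axes, zero at the start; "wrist_torque": the same for the moment, N m; "opening": finger opening in m.
Only numpy, scipy, OpenCV 4.12 (cv2) and the standard library are available. Lean on these libraries where they do the work, as an engineer would, in place of code of your own. Each camera call takes 0.05 s, during which the arm holds its last target. There are 200 camera calls.

TASK

One of the three spring clips in the rail has gone weak. Tug the cards gently straight up to find the clip that lets its card go at a light pull (a sound clip resists clearly: stop tugging there, so that its card stays where it is); pull the weak clip's card right out and put it in the steel tray, then slide that clip out of the open end of its slot without forcing it and set it down in the tray too. Leave the sound clips in the rail with their cards in, do not drop the clip from a height, and do not disturb the other things on the bench.

Things in the scene. Friction and masses are not known exactly. Their poses are not given: they have to be found in the camera images.
- clip_1: Sheet-steel spring clip, 110 g, in a rail slot; all three look alike. Origin: centre of foot underside, z up. Foot 40 (x) x 44 (y) x 6 mm; neck 16 mm wide (y) to z = 16; block 34 x 36 mm, z = 16 to 28; fixed plate x = 2.5 to 7.5, 36 mm wide, z = 28 to 78; sprung jaw on its -x side, x = -2.5 to -7.5, 30 mm wide, hinged at z = 32, top z = 78. Mouth opens upward.
- clip_2: Sheet-steel spring clip, 110 g, in a rail slot; all three look alike. Origin: centre of foot underside, z up. Same sizes as clip_1. Once its card is out, a clip is best taken by its 36 mm width (fingers closing along its y) at z = 35 to 45 mm, x = 3 mm. In the rail its foot is held down: it cannot be lifted, only slid.
- clip_3: Sheet-steel spring clip, 110 g, in a rail slot; all three look alike. Origin: centre of foot underside, z up. Same sizes as clip_1. One of the three, not known beforehand, has a tired spring: its card slides out at a steady upward pull of 3 to 6 N. The two sound ones hold their cards up to at least 11 N.
- card_1: White rigid test card, 35 g, standing in the mouth of clip_1, same axes as it. Origin: centre of its lower edge. 5 mm thick (x), 40 wide (y), 78 high, lower edge rounded (it will not stand alone); on top a grip bar 12 mm thick (x), 44 long (y), z = 76 to 92 mm: take it there, fingers closing along x. Starts 22 mm deep in the clip (origin 56 mm above the clip's).
- card_2: White rigid test card, 35 g, standing in the mouth of clip_2, same axes as it. Origin: centre of its lower edge. 5 mm thick (x), 40 wide (y), 78 high, lower edge rounded (it will not stand alone); on top a grip bar 12 mm thick (x), 44 long (y), z = 76 to 92 mm: take it there, fingers closing along x. Starts 22 mm deep in the clip (origin 56 mm above the clip's).
- card_3: White rigid test card, 35 g, standing in the mouth of clip_3, same axes as it. Origin: centre of its lower edge. 5 mm thick (x), 40 wide (y), 78 high, lower edge rounded (it will not stand alone); on top a grip bar 12 mm thick (x), 44 long (y), z = 76 to 92 mm: take it there, fingers closing along x. Starts 22 mm deep in the clip (origin 56 mm above the clip's).
- jaw_1: Sprung jaw of clip_1, on its -x side. Origin on its hinge line, 32 mm above the clip's origin. It presses the card onto the fixed plate: in a sound clip with about 10 to 15 N, in the weak one with about 3 to 4 N. A stop between jaw and plate (top at clip z = 46 mm) lets the card go 10 mm deeper at most.
- jaw_2: Sprung jaw of clip_2, on its -x side. Origin on its hinge line, 32 mm above the clip's origin. It presses the card onto the fixed plate: in a sound clip with about 10 to 15 N, in the weak one with about 3 to 4 N. A stop between jaw and plate (top at clip z = 46 mm) lets the card go 10 mm deeper at most.
- jaw_3: Sprung jaw of clip_3, on its -x side. Origin on its hinge line, 32 mm above the clip's origin. It presses the card onto the fixed plate: in a sound clip with about 10 to 15 N, in the weak one with about 3 to 4 N. A stop between jaw and plate (top at clip z = 46 mm) lets the card go 10 mm deeper at most.
- clip_rail: Aluminium rail fixed to the bench, 66 (x) x 290 (y) x 20 mm. Origin: centre of underside. T-slots along x at y = -100, 0, 100 mm, a clip in each, in any order. Slot floor z = 6 mm; lips z = 14 to 20 over the foot, 20 mm gap for the neck, 2 mm play. Closed at +x, open at -x (to the robot): a clip starts fully in (rail x = 2 mm) and is free after sliding 57 mm along -x.
- reject_tray: open steel tray fixed to the bench, 220 (x) x 180 (y) x 35 mm high, walls and floor 4 mm thick; origin: centre of its underside. There is room for the card on its +y half and the clip on its -y half.
- jar: lidded amber glass jar, 72 mm across, 120 mm high, a bystander; origin under its centre
- beaker: small glass beaker, 56 mm across, 70 mm high, a bystander; origin under its centre
- marker: black marker pen lying flat, 130 mm long along its y, 12 mm thick, a bystander; origin under its middle
- spatula: spatula lying flat, 180 mm long, lying behind the rail, a bystander; origin under its middle
- vial: small amber bottle, 40 mm across, 75 mm high, a bystander; origin under its centre
There are look-alikes about, which are no part of the job. What is shaped like the card_1 but blue or brown is not meant.

How it is judged:
On the way:
1. one card is pulled right out while its clip still stands in its slot (((distance between card_1 and clip_1 above 0.085 m and distance of clip_1 from where it was at the start of the episode below 0.02 m) or (distance between card_2 and clip_2 above 0.085 m and distance of clip_2 from where it was at the start of the episode below 0.02 m) or (distance between card_3 and clip_3 above 0.085 m and distance of clip_3 from where it was at the start of the episode below 0.02 m))), for 0.1 s.
At the end, for the whole second after the job is handed in: Weak clip and its card at rest inside the reject tray (origins within its walls; clip under 50 mm, card under 130 mm above the tray's underside); both sound clips within 20 mm of their start in the rail, each gripping its card (over 6.5 N), none more than 10 mm out of its starting depth (((x of card_1 in the frame of reject_tray between -0.108 and 0.108 m and y of card_1 in the frame of reject_tray between -0.088 and 0.088 m and z of card_1 in the frame of reject_tray between 0 and 0.13 m and x of clip_1 in the frame of reject_tray between -0.108 and 0.108 m and y of clip_1 in the frame of reject_tray between -0.088 and 0.088 m and z of clip_1 in the frame of reject_tray between 0 and 0.05 m and linear speed of each of card_1, clip_1 below 0.03 m/s and angular speed of each of card_1, clip_1 below 0.3 rad/s and distance of each of clip_2, clip_3 from where it was at the start of the episode below 0.02 m and z of card_2 in the frame of clip_2 below 0.066 m and contact force between jaw_2 and card_2 above 6.5 N and z of card_3 in the frame of clip_3 below 0.066 m and contact force between jaw_3 and card_3 above 6.5 N) or (x of card_2 in the frame of reject_tray between -0.108 and 0.108 m and y of card_2 in the frame of reject_tray between -0.088 and 0.088 m and z of card_2 in the frame of reject_tray between 0 and 0.13 m and x of clip_2 in the frame of reject_tray between -0.108 and 0.108 m and y of clip_2 in the frame of reject_tray between -0.088 and 0.088 m and z of clip_2 in the frame of reject_tray between 0 and 0.05 m and linear speed of each of card_2, clip_2 below 0.03 m/s and angular speed of each of card_2, clip_2 below 0.3 rad/s and distance of each of clip_1, clip_3 from where it was at the start of the episode below 0.02 m and z of card_1 in the frame of clip_1 below 0.066 m and contact force between jaw_1 and card_1 above 6.5 N and z of card_3 in the frame of clip_3 below 0.066 m and contact force between jaw_3 and card_3 above 6.5 N) or (x of card_3 in the frame of reject_tray between -0.108 and 0.108 m and y of card_3 in the frame of reject_tray between -0.088 and 0.088 m and z of card_3 in the frame of reject_tray between 0 and 0.13 m and x of clip_3 in the frame of reject_tray between -0.108 and 0.108 m and y of clip_3 in the frame of reject_tray between -0.088 and 0.088 m and z of clip_3 in the frame of reject_tray between 0 and 0.05 m and linear speed of each of card_3, clip_3 below 0.03 m/s and angular speed of each of card_3, clip_3 below 0.3 rad/s and distance of each of clip_1, clip_2 from where it was at the start of the episode below 0.02 m and z of card_1 in the frame of clip_1 below 0.066 m and contact force between jaw_1 and card_1 above 6.5 N and z of card_2 in the frame of clip_2 below 0.066 m and contact force between jaw_2 and card_2 above 6.5 N))); the robot touches nothing.
It fails at once if a sound clip's card (pressed by its jaw with over 6.5 N) is pulled more than 10 mm out ((z of card_1 in the frame of clip_1 above 0.066 m and contact force between jaw_1 and card_1 above 6.5 N) or (z of card_2 in the frame of clip_2 above 0.066 m and contact force between jaw_2 and card_2 above 6.5 N) or (z of card_3 in the frame of clip_3 above 0.066 m and contact force between jaw_3 and card_3 above 6.5 N)).
It fails at once if a clip is forced against the rail with more than 45 N (contact force between any of clip_1, clip_2, clip_3 and clip_rail above 45 N).
It fails at once if a clip is dropped from a height (falls faster than 1 m/s) (linear speed of any of clip_1, clip_2, clip_3 above 1 m/s).
It fails at once if a bystander is moved more than 40 mm (distance of any of jar, beaker, marker, spatula, vial from where it was at the start of the episode above 0.04 m).
It also fails if it takes over 72 s, if anything falls off the work surface, if the arm or the gripper's body presses on something with over 40 N, if the wrist force passes 120 N, or if a joint passes its speed limit or range.

## Working session

There is one attempt and no reset: what is moved stays moved. The work goes in short steps, Python scripts to look and compute and a tool call to move; the robot and the scene stay as the last step left them, time stands still between calls to the robot, and variables do not carry over. Pictures are saved under pics/ and viewed, on a budget of 10 in all, crops included, one or two more only if the job needs it, and the job is handed in when it is done.

Besides the shell and the picture viewer there is one more tool, called after ">>>" in YAML: its name, and indented under it one key for each argument. jog_arm: Moves the arm, as the interface text tells. Its arguments: {"type":"object","properties":{"turn":{"type":"array","items":{"type":"array","items":{"type":"number"}}},"linear":{"type":"array","items":{"type":"array","items":{"type":"number"}}},"hand":{"type":"array","items":{"type":"number"}},"squeeze":{"type":"number"}},"required":["turn","linear","hand"]}

```bash
mkdir -p pics; python3 - <<'E'
from bench import *
import cv2
print(state(), grasp_offset)
for n in("scene","side","wrist"):
    c=get_calibration(n);print(n,c)
    cv2.imwrite(f"pics/{n}0.png",read_camera(n))
E
```

```text
{'time_s': 0.0, 'joint_pos': array([-8.74862382e-06,  3.14232925e-01, -4.80814302e-02,  1.21018912e+00,
       -2.71887287e-05,  1.57080947e+00]), 'qvel': array([-2.96710942e-05,  4.39556363e-04, -1.33006858e-03, -1.59518457e-03,
        2.58378587e-04, -2.84644043e-04]), 'tau': array([ 1.69644722e-03, -5.39594257e+01,  3.39749372e+01,  1.94567809e-02,
        9.49871333e-05,  6.01428906e-05]), 'ee_pos': array([ 5.99423835e-01, -1.42408840e-05,  2.30429391e-01]), 'tcp_rot': array([-2.22062536e+00, -2.22057679e+00,  1.92564029e-03]), 'contact_force': array([ 0.11655088, -0.33495413,  0.18999665]), 'wrist_torque': array([-0.03689949, -0.02270922,  0.03342089]), 'opening': 0.08521668968106995} 0.0187
scene {'fx': 555.8178868365629, 'fy': 555.8178868365629, 'cx': 321.71112907888454, 'cy': 246.0002319847526, 'eye': array([1.30839828, 0.10634434, 1.0118227 ]), 'rotation': array([-1.69961453, -2.02184065,  0.70765632])}
side {'fx': 529.8957144254533, 'fy': 529.8957144254533, 'cx': 325.4977792528331, 'cy': 241.93260970130507, 'eye': array([0.44795121, 0.73205876, 1.022977  ]), 'rotation': array([-0.27627853,  2.91836695, -1.0085852 ])}
wrist {'fx': 371.64829954431775, 'fy': 371.64829954431775, 'cx': 316.67562690107104, 'cy': 245.66165312785816, 'eye': array([0.59930724, 0.08385466, 0.37317986]), 'rotation': array([ 2.81112998e+00, -3.09100472e-04,  1.65679445e-04])}
```

View pics/scene0.png

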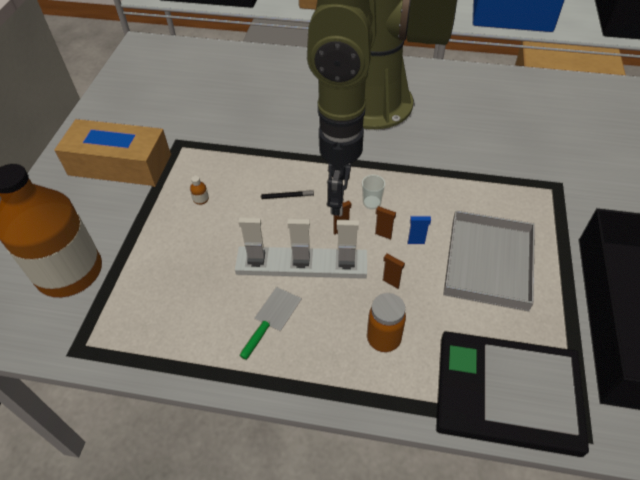

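View pics/side0.png

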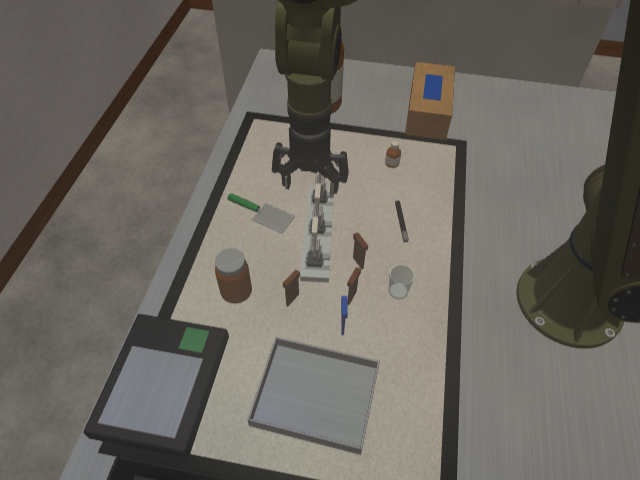

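View pics/wrist0.png

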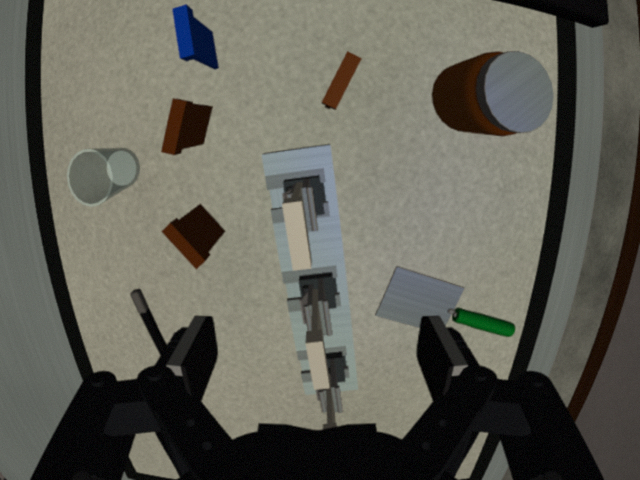

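Wrist view: the bars run along the image's vertical, with the +y bar at about (297,236) and the middle one at (317,362). The third is hidden behind the gripper. In the scene view the tray is at right (490,260), and the three white cards are at (250,240), (299,240) and (347,240). Next I enlarge the details for measuring.

```bash
cat > h.py <<'E'
import numpy as np, cv2
from scipy.spatial.transform import Rotation as R
def ray(c,uv,fish=False):
    a=np.array([(uv[0]-c["cx"])/c["fx"],(uv[1]-c["cy"])/c["fy"]])
    if fish:
        r=np.hypot(*a); d=np.array([*(a/r*np.sin(r) if r>0 else a),np.cos(r)])
    else: d=np.array([*a,1.]); d/=np.linalg.norm(d)
    return np.array(c["eye"]),R.from_rotvec(c["rotation"]).apply(d)
def atz(c,uv,z,fish=False):
    e,d=ray(c,uv,fish); return e+d*(z-e[2])/d[2]
def tri(*rays):
    A=sum(np.eye(3)-np.outer(d,d) for e,d in rays); b=sum((np.eye(3)-np.outer(d,d))@e for e,d in rays)
    p=np.linalg.solve(A,b); return p,[np.linalg.norm(np.cross(p-e,d)) for e,d in rays]
E
python3 - <<'E'
import cv2,numpy as np
s=cv2.imread("pics/scene0.png");d=cv2.imread("pics/side0.png")
M=np.zeros((600,800,3),np.uint8)
def put(im,x0,y0,w,h,k,X,Y):
    c=cv2.resize(im[y0:y0+h,x0:x0+w],None,fx=k,fy=k,interpolation=cv2.INTER_CUBIC); M[Y:Y+c.shape[0],X:X+c.shape[1]]=c
put(s,230,212,138,75,4,0,0)      # scene
put(s,330,195,210,115,2.6,0,300)
put(d,297,170,48,120,5,555,0)
cv2.imwrite("pics/m1.png",M)
E
```

```text
(no output)
```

View pics/m1.png

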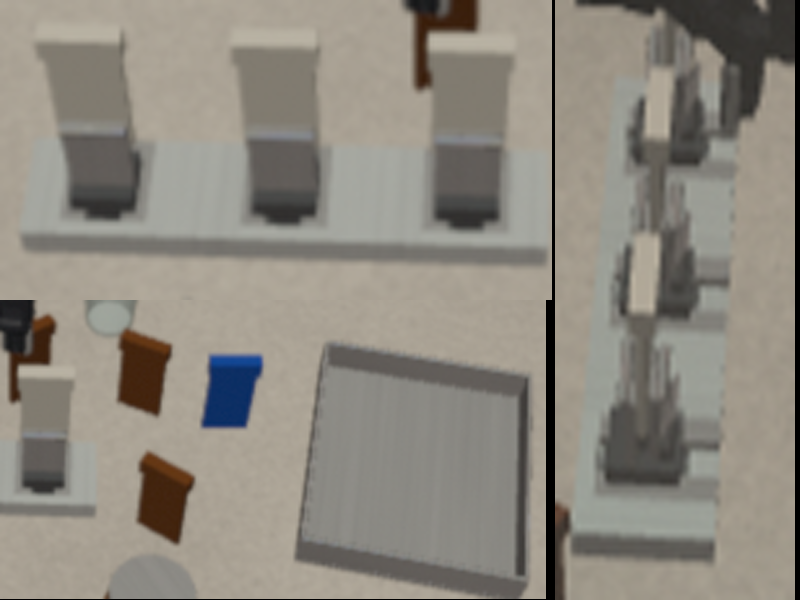

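```bash
python3 - <<'E'
from bench import get_calibration
from h import *
S,D,W=[get_calibration(n) for n in("scene","side","wrist")]
np.set_printoptions(precision=4,suppress=True)
print("bar3",*tri(ray(S,(348,223)),ray(D,(315,225)),ray(W,(297,236),1)))
print("bar2",*tri(ray(S,(298.75,222)),ray(D,(318,190.8)),ray(W,(317,362),1)))
print("bar1@.154",atz(S,(250,221),.154), atz(S,(298.75,222),.154),atz(S,(348,223),.154))
print("rail corners wrist",[atz(W,p,.02,1)for p in((263,153),(330,146),(357,388))])
f=lambda x,y:(230+x/4,212+y/4)
print("rail scene",[atz(S,f(*p),.02)for p in((25,235),(548,248),(34,143))])
g=lambda x,y:(330+x/2.6,195+(y-300)/2.6)
print("tray rim scene",[atz(S,g(*p),.035)for p in((327,344),(530,376),(526,578),(297,558))])
print("tray rim side",[atz(D,p,.035)for p in((276,340),(379,354),(362,447),(250,424))])
print("decoy tops scene@.09",[atz(S,p,.09)for p in((386,211),(421,217),(396,260),(344,205))])
print("decoy base scene@0",[atz(S,p,0)for p in((384,236),(418,243),(392,284))])
print("decoy base side@0",[atz(D,p,0)for p in((361,266),(343,331),(350,302),(291,303))])
print("beaker,jar,marker",[atz(S,p,0)for p in((372,206),(385,342),(287,194))])
E
```

```text
bar3 [0.5864 0.0157 0.1506] [np.float64(0.0009734611839878487), np.float64(0.001085616132540833), np.float64(0.0018577896185579044)]
bar2 [ 0.5992 -0.0829  0.1505] [np.float64(0.00044766254167631663), np.float64(0.0005923396463662986), np.float64(0.0004752862810078383)]
bar1@.154 [ 0.6161 -0.18    0.154 ] [ 0.6024 -0.0817  0.154 ] [0.5887 0.0169 0.154 ]
rail corners wrist [array([0.5485, 0.0558, 0.02  ]), array([0.612 , 0.0619, 0.02  ]), array([ 0.6491, -0.2229,  0.02  ])]
rail scene [array([ 0.6517, -0.218 ,  0.02  ]), array([0.6127, 0.0651, 0.02  ]), array([ 0.5892, -0.2302,  0.02  ])]
tray rim scene [array([0.4145, 0.2464, 0.035 ]), array([0.4231, 0.4222, 0.035 ]), array([0.6362, 0.4083, 0.035 ]), array([0.6474, 0.2302, 0.035 ])]
tray rim side [array([0.6233, 0.2413, 0.035 ]), array([0.4104, 0.2321, 0.035 ]), array([0.4187, 0.4215, 0.035 ]), array([0.6295, 0.4191, 0.035 ])]
decoy tops scene@.09 [array([0.4871, 0.0876, 0.09  ]), array([0.492 , 0.1646, 0.09  ]), array([0.6172, 0.1222, 0.09  ]), array([ 0.4846, -0.0063,  0.09  ])]
decoy base scene@0 [array([0.485 , 0.0895, 0.    ]), array([0.4927, 0.169 , 0.    ]), array([0.616 , 0.1214, 0.    ])]
decoy base side@0 [array([ 0.4783, -0.0037,  0.    ]), array([0.4923, 0.1752, 0.    ]), array([0.4887, 0.0998, 0.    ]), array([0.6184, 0.1279, 0.    ])]
beaker,jar,marker [array([0.3963, 0.0504, 0.    ]), array([0.7594, 0.1217, 0.    ]), array([ 0.391 , -0.1628,  0.    ])]
```

>>> jog_arm:
  turn:
    - [0,0,4]
    - [0,0,7.5]
    - [0,0,7.5]
    - [0,0,7.5]
    - [0,0,7.5]
  linear:
    - [0,-0.04,0]
    - [0,-0.083,0]
    - [0,-0.083,-0.03]
    - [0,-0.083,-0.05]
    - [0,-0.083,-0.05]
  hand: [0,0,0,0,0]
  squeeze: 30

```text
time_s: 0.65
ee_pos: [0.5975, -0.0831, 0.178]
tcp_rot: [-2.069, -2.357, 0.005]
contact_force: [-0.8, -0.6, -1.0]
opening: 0.0854
```

>>> jog_arm:
  turn:
    - [0,0,0]
    - [0,0,0]
    - [0,0,0]
    - [0,0,0]
    - [0,0,0]
  linear:
    - [0,0,-0.025]
    - [0,0,-0.045]
    - [0,0,-0.054]
    - [0,0,-0.054]
    - [0,0,-0.054]
  hand: [0.2,0.4,0.5,0.5,0.5]

```text
time_s: 1.15
ee_pos: [0.6007, -0.0829, 0.1284]
tcp_rot: [2.07, 2.362, 0.001]
contact_force: [-0.2, -1.0, 0.1]
opening: 0.043
```

>>> jog_arm:
  turn:
    - [0,0,0]
    - [0,0,0]
    - [0,0,0]
    - [0,0,0]
    - [0,0,0]
  linear:
    - [0,0,0]
    - [0,0,0]
    - [0,0,0]
    - [0,0,0]
    - [0,0,0]
  hand: [0.7,0.8,0.9,1,1]
  squeeze: 30

```text
time_s: 1.65
ee_pos: [0.6003, -0.0831, 0.128]
tcp_rot: [2.071, 2.361, 0.001]
contact_force: [-1.2, -0.9, 3.8]
opening: 0.0118
```

>>> jog_arm:
  turn:
    - [0,0,0]
    - [0,0,0]
    - [0,0,0]
    - [0,0,0]
    - [0,0,0]
  linear:
    - [0,0,0]
    - [0,0,0]
    - [0,0,0]
    - [0,0,0]
    - [0,0,0]
  hand: [1,1,1,1,1]

```text
time_s: 2.15
ee_pos: [0.6001, -0.083, 0.1273]
tcp_rot: [2.071, 2.362, 0.0]
contact_force: [-0.4, -0.6, 4.8]
opening: 0.0114
```

>>> jog_arm:
  turn:
    - [0,0,0]
    - [0,0,0]
    - [0,0,0]
    - [0,0,0]
    - [0,0,0]
  linear:
    - [0,0,0.0003]
    - [0,0,0.0006]
    - [0,0,0.001]
    - [0,0,0.001]
    - [0,0,0.001]
  hand: [1,1,1,1,1]

```text
time_s: 2.65
ee_pos: [0.5995, -0.0828, 0.1277]
tcp_rot: [-2.071, -2.361, 0.001]
contact_force: [-0.2, 0.5, -1.6]
opening: 0.0113
```

>>> jog_arm:
  turn:
    - [0,0,0]
    - [0,0,0]
    - [0,0,0]
    - [0,0,0]
    - [0,0,0]
  linear:
    - [0,0,0.0003]
    - [0,0,0.0006]
    - [0,0,0.001]
    - [0,0,0.001]
    - [0,0,0.001]
  hand: [1,1,1,1,1]

```text
time_s: 3.15
ee_pos: [0.6, -0.083, 0.1293]
tcp_rot: [2.071, 2.362, 0.0]
contact_force: [0.8, 0.1, -1.1]
opening: 0.0114
```

>>> jog_arm:
  turn:
    - [0,0,0]
    - [0,0,0]
    - [0,0,0]
    - [0,0,0]
    - [0,0,0]
  linear:
    - [0,0,0.0003]
    - [0,0,0.0006]
    - [0,0,0.001]
    - [0,0,0.001]
    - [0,0,0.001]
  hand: [1,1,1,1,1]

```text
time_s: 3.65
ee_pos: [0.5998, -0.083, 0.1301]
tcp_rot: [-2.071, -2.362, 0.0]
contact_force: [0.6, 0.6, -4.8]
opening: 0.0114
```

>>> jog_arm:
  turn:
    - [0,0,0]
    - [0,0,0]
    - [0,0,0]
    - [0,0,0]
    - [0,0,0]
  linear:
    - [0,0,0.0003]
    - [0,0,0.0006]
    - [0,0,0.001]
    - [0,0,0.001]
    - [0,0,0.001]
  hand: [1,1,1,1,1]

```text
time_s: 4.15
ee_pos: [0.6, -0.083, 0.1314]
tcp_rot: [2.071, 2.362, 0.0]
contact_force: [0.3, 0.4, -3.8]
opening: 0.0113
```

>>> jog_arm:
  turn:
    - [0,0,0]
    - [0,0,0]
    - [0,0,0]
    - [0,0,0]
    - [0,0,0]
  linear:
    - [0,0,0.0003]
    - [0,0,0.0006]
    - [0,0,0.001]
    - [0,0,0.001]
    - [0,0,0.001]
  hand: [1,1,1,1,1]

```text
time_s: 4.65
ee_pos: [0.6001, -0.083, 0.1324]
tcp_rot: [2.071, 2.362, 0.0]
contact_force: [-0.6, -0.1, -3.8]
opening: 0.0116
```

>>> jog_arm:
  turn:
    - [0,0,0]
    - [0,0,0]
    - [0,0,0]
    - [0,0,0]
    - [0,0,0]
  linear:
    - [0,0,0.0003]
    - [0,0,0.0006]
    - [0,0,0.001]
    - [0,0,0.001]
    - [0,0,0.001]
  hand: [1,1,1,1,1]

```text
time_s: 5.15
ee_pos: [0.6, -0.083, 0.1334]
tcp_rot: [2.071, 2.362, -0.0]
contact_force: [0.1, -0.1, -3.7]
opening: 0.0114
```

>>> jog_arm:
  turn:
    - [0,0,0]
    - [0,0,0]
    - [0,0,0]
    - [0,0,0]
    - [0,0,0]
  linear:
    - [0,0,0.0005]
    - [0,0,0.001]
    - [0,0,0.0015]
    - [0,0,0.002]
    - [0,0,0.002]
  hand: [1,1,1,1,1]

```text
time_s: 5.65
ee_pos: [0.6, -0.083, 0.1354]
tcp_rot: [2.071, 2.362, 0.0]
contact_force: [-0.1, -0.1, -3.7]
opening: 0.0112
```

The middle card gave way at a steady 3.7 N over several mm, after the clip took up its 2 mm of play, so the middle clip is the weak one. I'll pull its card out.

>>> jog_arm:
  turn:
    - [0,0,0]
    - [0,0,0]
    - [0,0,0]
    - [0,0,0]
    - [0,0,0]
  linear:
    - [0,0,0.004]
    - [0,0,0.008]
    - [0,0,0.012]
    - [0,0,0.016]
    - [0,0,0.02]
  hand: [1,1,1,1,1]

```text
time_s: 6.15
ee_pos: [0.6007, -0.0831, 0.1564]
tcp_rot: [2.071, 2.361, 0.001]
contact_force: [0.6, 0.2, -0.6]
opening: 0.0115
```

>>> jog_arm:
  turn:
    - [0,0,0]
    - [0,0,0]
    - [0,0,0]
    - [0,0,0]
    - [0,0,0]
  linear:
    - [0,0,0.015]
    - [0,0,0.03]
    - [0,0,0.05]
    - [0,0,0.075]
    - [0,0,0.1]
  hand: [1,1,1,1,1]

```text
time_s: 6.65
ee_pos: [0.6002, -0.083, 0.257]
tcp_rot: [2.071, 2.361, 0.001]
contact_force: [0.7, -0.5, -1.5]
opening: 0.0112
```

>>> jog_arm:
  turn:
    - [0,0,0]
    - [0,0,0]
    - [0,0,0]
    - [0,0,0]
    - [0,0,0]
  linear:
    - [0,0.0,0.01]
    - [0,0.02,0.01]
    - [0,0.05,0.01]
    - [-0.01,0.09,0.01]
    - [-0.02,0.13,0.01]
  hand: [1,1,1,1,1]

```text
time_s: 7.15
ee_pos: [0.5798, 0.0479, 0.265]
tcp_rot: [2.073, 2.361, 0.0]
contact_force: [0.7, 0.1, -0.7]
opening: 0.0114
```

>>> jog_arm:
  turn:
    - [0,0,0]
    - [0,0,0]
    - [0,0,0]
    - [0,0,0]
    - [0,0,0]
  linear:
    - [-0.008,0.045,0]
    - [-0.016,0.09,0]
    - [-0.024,0.135,0]
    - [-0.032,0.18,0]
    - [-0.04,0.225,0]
  hand: [1,1,1,1,1]

```text
time_s: 7.65
ee_pos: [0.5395, 0.2738, 0.2652]
tcp_rot: [2.071, 2.362, 0.001]
contact_force: [0.5, 0.3, -0.0]
opening: 0.0113
```

>>> jog_arm:
  turn:
    - [0,0,0]
    - [0,0,0]
    - [0,0,0]
    - [0,0,0]
    - [0,0,0]
  linear:
    - [-0.008,0.045,0]
    - [-0.015,0.09,-0.02]
    - [-0.015,0.1,-0.06]
    - [-0.015,0.1,-0.1]
    - [-0.015,0.1,-0.11]
  hand: [1,1,1,1,1]

```text
time_s: 8.15
ee_pos: [0.522, 0.3708, 0.1501]
tcp_rot: [-2.069, -2.362, 0.012]
contact_force: [-0.5, -0.8, -1.0]
opening: 0.0116
```

```bash
python3 - <<'E'
from bench import *
import cv2,numpy as np
M=np.zeros((480,800,3),np.uint8)
s=read_camera("scene");d=read_camera("side")
cv2.imwrite("pics/s2.png",s);cv2.imwrite("pics/d2.png",d)
M[:,:450]=cv2.resize(s[120:360,320:545],None,fx=2,fy=2)
M[:,450:]=cv2.resize(d[240:480,230:405],None,fx=2,fy=2)
cv2.imwrite("pics/m2.png",M);print(state()["ee_pos"],state()["joint_pos"])
E
```

```text
[0.52373294 0.37098374 0.15352763] [ 6.16331145e-01  4.32992117e-01 -5.48932919e-02  1.08702702e+00
 -5.09540532e-05  2.05636530e+00]
```

View pics/m2.png

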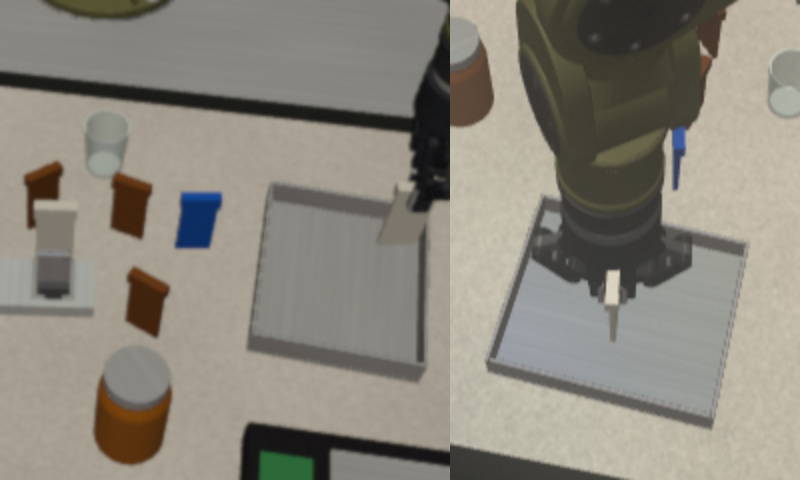

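The card hangs over the tray's +y half. In the side crop its lower end is at (613,340), well inside the walls. I'll lower it and release.

>>> jog_arm:
  turn:
    - [0,0,0]
    - [0,0,0]
    - [0,0,0]
    - [0,0,0]
    - [0,0,0]
  linear:
    - [0,0,-0.035]
    - [0,0,-0.06]
    - [0,0,-0.072]
    - [0,0,-0.076]
    - [0,0,-0.077]
  hand: [1,1,1,1,1]

```text
time_s: 8.75
ee_pos: [0.526, 0.3723, 0.0798]
tcp_rot: [2.072, 2.361, 0.003]
contact_force: [-0.3, -0.3, -0.5]
opening: 0.0115
```

>>> jog_arm:
  turn:
    - [0,0,0]
    - [0,0,0]
    - [0,0,0]
    - [0,0,0]
    - [0,0,0]
  linear:
    - [0,0,0]
    - [0,0,0]
    - [0,0,0]
    - [0,0,0]
    - [0,0,0]
  hand: [0.7,0.4,0.1,0,0]

```text
time_s: 9.25
ee_pos: [0.5251, 0.3721, 0.0786]
tcp_rot: [2.071, 2.362, 0.001]
contact_force: [-0.4, -0.6, -0.6]
opening: 0.0819
```

>>> jog_arm:
  turn:
    - [0,0,0]
    - [0,0,0]
    - [0,0,0]
    - [0,0,0]
    - [0,0,0]
  linear:
    - [0,0,0]
    - [0,0,0.03]
    - [0,0,0.07]
    - [0,0,0.12]
    - [0,0,0.17]
  hand: [0,0,0,0,0]

```text
time_s: 9.75
ee_pos: [0.5244, 0.3717, 0.2496]
tcp_rot: [-2.071, -2.362, 0.002]
contact_force: [0.7, 0.3, 1.4]
opening: 0.0854
```

>>> jog_arm:
  turn:
    - [0,0,8]
    - [0,0,16]
    - [0,0,24]
    - [0,0,32]
    - [0,0,40]
  linear:
    - [0.008,-0.045,0]
    - [0.016,-0.09,0]
    - [0.024,-0.135,0]
    - [0.032,-0.18,0]
    - [0.04,-0.225,0]
  hand: [0,0,0,0,0]

```text
time_s: 10.25
ee_pos: [0.565, 0.1453, 0.2484]
tcp_rot: [1.129, 2.931, 0.0]
contact_force: [-0.5, -0.1, 0.5]
opening: 0.0852
```

>>> jog_arm:
  turn:
    - [0,0,8]
    - [0,0,16]
    - [0,0,24]
    - [0,0,32]
    - [0,0,40]
  linear:
    - [0.008,-0.045,0]
    - [0.016,-0.09,0]
    - [0.024,-0.135,0]
    - [0.032,-0.18,0]
    - [0.038,-0.215,0]
  hand: [0,0,0,0,0]

```text
time_s: 10.75
ee_pos: [0.6031, -0.0706, 0.2484]
tcp_rot: [0.062, 3.141, -0.001]
contact_force: [0.6, 0.5, 1.0]
opening: 0.0855
```

>>> jog_arm:
  turn:
    - [0,0,6]
    - [0,0,10]
    - [0,0,10]
    - [0,0,10]
    - [0,0,10]
  linear:
    - [0,-0.014,0]
    - [0,-0.014,0]
    - [0,-0.014,0]
    - [0,-0.014,0]
    - [0,-0.014,0]
  hand: [0,0,0,0,0]

```text
time_s: 11.25
ee_pos: [0.603, -0.0815, 0.2483]
tcp_rot: [0.205, -3.135, 0.0]
contact_force: [-0.1, -0.1, 0.8]
opening: 0.0854
```

```bash
python3 - <<'E'
from bench import *
import cv2,numpy as np,pickle
c=get_calibration("wrist");w=read_camera("wrist")
pickle.dump(c,open("w3.pkl","wb"))
s=read_camera("scene");d=read_camera("side")
for n,i in(("w3",w),("s3",s),("d3",d)):cv2.imwrite(f"pics/{n}.png",i)
M=np.zeros((600,800,3),np.uint8)
M[:,:500]=cv2.resize(w[120:360,220:420],None,fx=2.5,fy=2.5,interpolation=cv2.INTER_CUBIC)
M[:300,500:]=cv2.resize(s[205:315,440:550],(300,300))
M[300:,500:]=cv2.resize(d[330:460,245:385],(300,300))
cv2.imwrite("pics/m3.png",M);print(state()["ee_pos"],state()["tcp_rot"],state()["joint_pos"])
E
```

```text
[ 0.60300018 -0.08147883  0.24835599] [-2.05884612e-01  3.13479755e+00  1.12411824e-05] [-1.34317219e-01  3.24135910e-01  6.17076264e-03  1.25279201e+00
  1.52382117e-05 -2.65483168e-01]
```

View pics/m3.png

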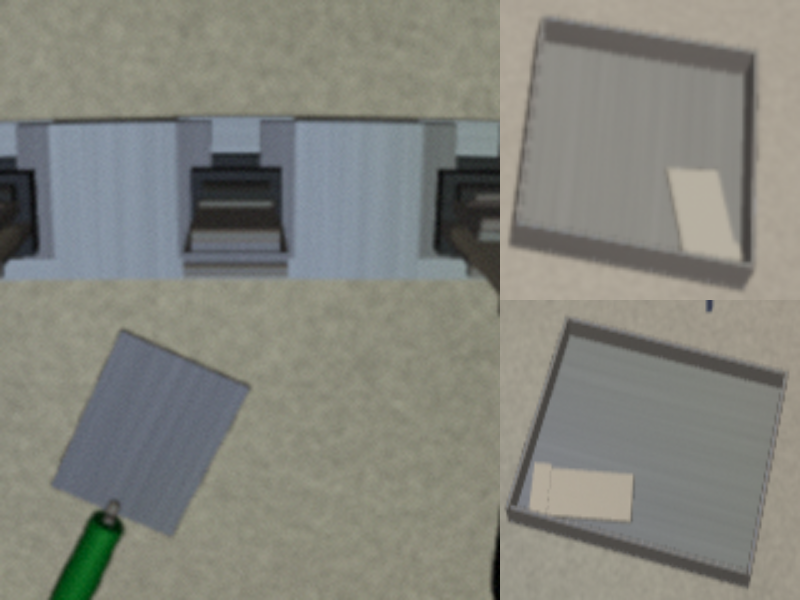

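Wrist view: the weak clip's block is at crop (190–283, 168–250), centred in its slot, with the plate top at about row 230. The card lies in the tray's +x,+y corner.

```bash
python3 - <<'E'
from h import *; import pickle
c=pickle.load(open("w3.pkl","rb")); np.set_printoptions(precision=4,suppress=True)
p=lambda x,y,z:atz(c,(220+x/2.5,120+y/2.5),z,1)
print(c["eye"])
for n,x,y,z in(("blk -y?",190,210,.034),("blk",283,210,.034),("blk top",237,168,.034),("blk bot",237,252,.034),("plate L",193,230,.084),("plate R",281,230,.084),("plate far",237,247,.084),("plate near",237,227,.084),("jaw a",237,201,.084),("rail -x edge",237,118,.02),("railL",60,122,.02),("railR",440,120,.02)):print(n,p(x,y,z))
E
```

```text
[ 0.5197 -0.0921  0.391 ]
blk -y? [ 0.6014 -0.1021  0.034 ]
blk [ 0.5966 -0.0658  0.034 ]
blk top [ 0.5823 -0.0859  0.034 ]
blk bot [ 0.616  -0.0816  0.034 ]
plate L [ 0.5967 -0.0989  0.084 ]
plate R [ 0.5928 -0.0692  0.084 ]
plate far [ 0.6007 -0.0833  0.084 ]
plate near [ 0.5938 -0.0842  0.084 ]
jaw a [ 0.5848 -0.0853  0.084 ]
rail -x edge [ 0.5646 -0.0883  0.02  ]
railL [ 0.5745 -0.1592  0.02  ]
railR [ 0.5535 -0.0068  0.02  ]
```

>>> jog_arm:
  turn:
    - [0,0,0]
    - [0,0,0]
    - [0,0,0]
    - [0,0,0]
    - [0,0,0]
  linear:
    - [-0.001,-0.002,-0.04]
    - [-0.001,-0.002,-0.09]
    - [-0.001,-0.002,-0.13]
    - [-0.001,-0.002,-0.17]
    - [-0.001,-0.002,-0.18]
  hand: [0.1,0.2,0.25,0.25,0.25]

```text
time_s: 11.9
ee_pos: [0.5984, -0.0832, 0.0638]
tcp_rot: [0.205, -3.128, -0.002]
contact_force: [-0.2, -0.8, 0.4]
opening: 0.0641
```

>>> jog_arm:
  turn:
    - [0,0,0]
    - [0,0,0]
    - [0,0,0]
    - [0,0,0]
    - [0,0,0]
  linear:
    - [0,0,-0.015]
    - [0,0,-0.028]
    - [0,0,-0.036]
    - [0,0,-0.038]
    - [0,0,-0.038]
  hand: [0.25,0.25,0.25,0.25,0.25]

```text
time_s: 12.4
ee_pos: [0.6023, -0.084, 0.0307]
tcp_rot: [-0.205, 3.134, -0.0]
contact_force: [0.3, 0.2, -0.9]
opening: 0.0639
```

>>> jog_arm:
  turn:
    - [0,0,0]
    - [0,0,0]
    - [0,0,0]
    - [0,0,0]
    - [0,0,0]
  linear:
    - [0,0,0]
    - [0,0,0]
    - [0,0,0]
    - [0,0,0]
    - [0,0,0]
  hand: [0.35,0.45,0.55,0.65,0.7]
  squeeze: 30

```text
time_s: 12.9
ee_pos: [0.6024, -0.0841, 0.0309]
tcp_rot: [-0.205, 3.134, -0.0]
contact_force: [-0.6, -1.2, 4.0]
opening: 0.0351
```

>>> jog_arm:
  turn:
    - [0,0,0]
    - [0,0,0]
    - [0,0,0]
    - [0,0,0]
    - [0,0,0]
  linear:
    - [0,0,0.0003]
    - [0,0,0.0006]
    - [0,0,0.001]
    - [0,0,0.001]
    - [0,0,0.001]
  hand: [1,1,1,1,1]

```text
time_s: 13.4
ee_pos: [0.6015, -0.0839, 0.0309]
tcp_rot: [0.206, -3.134, -0.0]
contact_force: [0.4, 0.8, -0.9]
opening: 0.035
```

>>> jog_arm:
  turn:
    - [0,0,0]
    - [0,0,0]
    - [0,0,0]
    - [0,0,0]
    - [0,0,0]
  linear:
    - [-0.001,-0.0001,0]
    - [-0.002,-0.0003,0]
    - [-0.003,-0.0004,0]
    - [-0.004,-0.0005,0]
    - [-0.005,-0.0007,0]
  hand: [1,1,1,1,1]

```text
time_s: 13.9
ee_pos: [0.5968, -0.0847, 0.0313]
tcp_rot: [0.205, -3.135, -0.0]
contact_force: [-0.3, 0.1, -1.6]
opening: 0.0356
```

>>> jog_arm:
  turn:
    - [0,0,0]
    - [0,0,0]
    - [0,0,0]
    - [0,0,0]
    - [0,0,0]
  linear:
    - [-0.003,-0.0004,0]
    - [-0.006,-0.0008,0]
    - [-0.009,-0.0012,0]
    - [-0.012,-0.0016,0]
    - [-0.015,-0.002,0]
  hand: [1,1,1,1,1]

```text
time_s: 14.4
ee_pos: [0.5817, -0.0867, 0.0313]
tcp_rot: [0.205, -3.135, -0.0]
contact_force: [-0.1, 0.3, -1.4]
opening: 0.0353
```

>>> jog_arm:
  turn:
    - [0,0,0]
    - [0,0,0]
    - [0,0,0]
    - [0,0,0]
    - [0,0,0]
  linear:
    - [-0.004,-0.0005,0]
    - [-0.008,-0.001,0]
    - [-0.012,-0.0016,0]
    - [-0.015,-0.002,0]
    - [-0.015,-0.002,0]
  hand: [1,1,1,1,1]

```text
time_s: 14.9
ee_pos: [0.5664, -0.0888, 0.0313]
tcp_rot: [0.205, -3.134, -0.0]
contact_force: [-0.3, 1.0, -0.8]
opening: 0.0355
```

>>> jog_arm:
  turn:
    - [0,0,0]
    - [0,0,0]
    - [0,0,0]
    - [0,0,0]
    - [0,0,0]
  linear:
    - [-0.004,-0.0005,0]
    - [-0.008,-0.001,0]
    - [-0.012,-0.0016,0]
    - [-0.016,-0.002,0]
    - [-0.016,-0.002,0]
  hand: [1,1,1,1,1]

```text
time_s: 15.4
ee_pos: [0.5502, -0.0907, 0.0312]
tcp_rot: [0.205, -3.134, -0.0]
contact_force: [-0.3, -0.0, -1.2]
opening: 0.0357
```

>>> jog_arm:
  turn:
    - [0,0,0]
    - [0,0,0]
    - [0,0,0]
    - [0,0,0]
    - [0,0,0]
  linear:
    - [-0.004,-0.0005,0]
    - [-0.008,-0.001,0]
    - [-0.012,-0.0016,0]
    - [-0.016,-0.002,0]
    - [-0.018,-0.002,0]
  hand: [1,1,1,1,1]

```text
time_s: 15.9
ee_pos: [0.5324, -0.0927, 0.0312]
tcp_rot: [0.205, -3.135, -0.0]
contact_force: [-0.4, 0.8, -2.2]
opening: 0.0356
```

>>> jog_arm:
  turn:
    - [0,0,0]
    - [0,0,0]
    - [0,0,0]
    - [0,0,0]
    - [0,0,0]
  linear:
    - [0,0,0.001]
    - [0,0,0.002]
    - [0,0,0.003]
    - [0,0,0.004]
    - [0,0,0.005]
  hand: [1,1,1,1,1]

```text
time_s: 16.4
ee_pos: [0.5331, -0.0927, 0.0364]
tcp_rot: [-0.206, 3.135, -0.0]
contact_force: [-0.8, 0.7, -1.7]
opening: 0.0356
```

>>> jog_arm:
  turn:
    - [0,0,0]
    - [0,0,0]
    - [0,0,0]
    - [0,0,0]
    - [0,0,0]
  linear:
    - [0,0,0.02]
    - [0,0,0.06]
    - [0,0,0.1]
    - [0,0,0.14]
    - [0,0,0.17]
  hand: [1,1,1,1,1]

```text
time_s: 16.9
ee_pos: [0.5336, -0.0928, 0.2091]
tcp_rot: [-0.205, 3.133, -0.001]
contact_force: [0.5, 0.3, -2.4]
opening: 0.0352
```

>>> jog_arm:
  turn:
    - [0,0,0]
    - [0,0,0]
    - [0,0,0]
    - [0,0,0]
    - [0,0,0]
  linear:
    - [-0.002,0.025,0.005]
    - [-0.004,0.065,0.005]
    - [-0.006,0.105,0.005]
    - [-0.008,0.15,0.005]
    - [-0.01,0.195,0.005]
  hand: [1,1,1,1,1]

```text
time_s: 17.4
ee_pos: [0.5227, 0.1038, 0.2115]
tcp_rot: [-0.204, 3.134, 0.0]
contact_force: [1.2, -0.6, -0.6]
opening: 0.0353
```

>>> jog_arm:
  turn:
    - [0,0,0]
    - [0,0,0]
    - [0,0,0]
    - [0,0,0]
    - [0,0,0]
  linear:
    - [-0.002,0.045,0]
    - [-0.004,0.09,0]
    - [-0.006,0.13,0]
    - [-0.008,0.165,0]
    - [-0.008,0.19,0]
  hand: [1,1,1,1,1]

```text
time_s: 17.9
ee_pos: [0.5144, 0.2948, 0.2112]
tcp_rot: [0.208, -3.135, -0.001]
contact_force: [0.5, -0.6, -1.2]
opening: 0.0353
```

>>> jog_arm:
  turn:
    - [0,0,0]
    - [0,0,0]
    - [0,0,0]
    - [0,0,0]
    - [0,0,0]
  linear:
    - [0,0,-0.02]
    - [0,0,-0.055]
    - [0,0,-0.09]
    - [0,0,-0.11]
    - [0,0,-0.115]
  hand: [1,1,1,1,1]

```text
time_s: 18.4
ee_pos: [0.5129, 0.2912, 0.0934]
tcp_rot: [0.205, -3.13, 0.004]
contact_force: [-0.2, 0.2, -1.3]
opening: 0.0352
```

```bash
python3 - <<'E'
from bench import *
import cv2,numpy as np
s=read_camera("scene");d=read_camera("side")
M=np.zeros((480,800,3),np.uint8)
M[:,:450]=cv2.resize(s[120:360,320:545],None,fx=2,fy=2)
M[:,450:]=cv2.resize(d[240:480,230:405],None,fx=2,fy=2)
cv2.imwrite("pics/m4.png",M);print(state()["ee_pos"])
E
```

```text
[0.51456391 0.29205804 0.09583832]
```

View pics/m4.png

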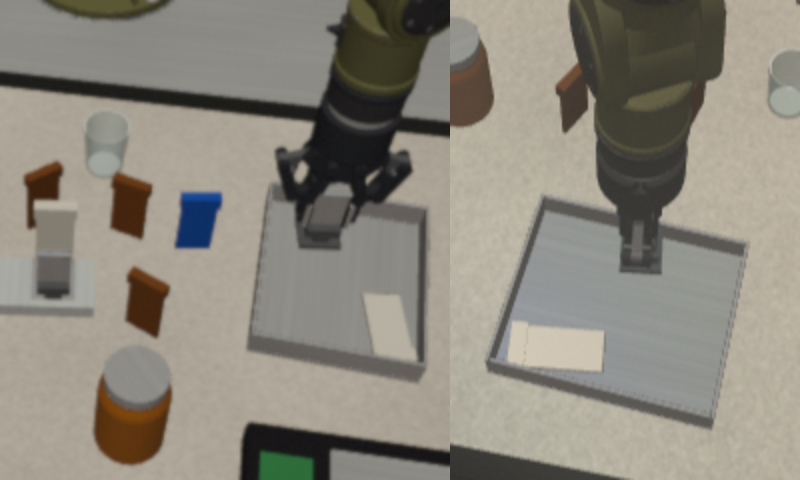

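The clip hangs upright over the −y half, well clear of the card and walls. I'll lower it until it touches.

>>> jog_arm:
  turn:
    - [0,0,0]
    - [0,0,0]
    - [0,0,0]
    - [0,0,0]
    - [0,0,0]
  linear:
    - [0,0,-0.02]
    - [0,0,-0.04]
    - [0,0,-0.054]
    - [0,0,-0.06]
    - [0,0,-0.062]
  hand: [1,1,1,1,1]

```text
time_s: 19.0
ee_pos: [0.5152, 0.2924, 0.0345]
tcp_rot: [-0.205, 3.135, 0.0]
contact_force: [1.1, -0.2, -1.6]
opening: 0.0355
```

>>> jog_arm:
  turn:
    - [0,0,0]
    - [0,0,0]
    - [0,0,0]
    - [0,0,0]
    - [0,0,0]
  linear:
    - [0,0,-0.001]
    - [0,0,-0.002]
    - [0,0,-0.003]
    - [0,0,-0.004]
    - [0,0,-0.004]
  hand: [1,1,1,1,1]

```text
time_s: 19.5
ee_pos: [0.515, 0.2923, 0.0303]
tcp_rot: [-0.206, 3.135, 0.0]
contact_force: [0.7, -0.1, -1.4]
opening: 0.0357
```

>>> jog_arm:
  turn:
    - [0,0,0]
    - [0,0,0]
    - [0,0,0]
    - [0,0,0]
    - [0,0,0]
  linear:
    - [0,0,-0.0005]
    - [0,0,-0.001]
    - [0,0,-0.0015]
    - [0,0,-0.002]
    - [0,0,-0.002]
  hand: [1,1,1,1,1]

```text
time_s: 20.0
ee_pos: [0.5151, 0.2923, 0.0289]
tcp_rot: [-0.205, 3.135, 0.0]
contact_force: [-1.4, -1.5, 4.4]
opening: 0.0358
```

Touchdown at +4.4 N. I'll open the fingers and lift away.

>>> jog_arm:
  turn:
    - [0,0,0]
    - [0,0,0]
    - [0,0,0]
    - [0,0,0]
    - [0,0,0]
  linear:
    - [0,0,0]
    - [0,0,0]
    - [0,0,0]
    - [0,0,0]
    - [0,0,0]
  hand: [0.4,0.35,0.35,0.35,0.35]

```text
time_s: 20.5
ee_pos: [0.515, 0.2923, 0.0282]
tcp_rot: [0.205, -3.135, 0.0]
contact_force: [-0.2, 0.3, -0.7]
opening: 0.0554
```

>>> jog_arm:
  turn:
    - [0,0,0]
    - [0,0,0]
    - [0,0,0]
    - [0,0,0]
    - [0,0,0]
  linear:
    - [0,0,0.01]
    - [0,0,0.04]
    - [0,0,0.08]
    - [0,0,0.13]
    - [0,0,0.18]
  hand: [0.35,0.35,0.35,0.35,0.35]

```text
time_s: 21.0
ee_pos: [0.5145, 0.292, 0.2106]
tcp_rot: [0.206, -3.135, 0.0]
contact_force: [0.7, 0.4, -0.4]
opening: 0.0553
```

>>> jog_arm:
  turn:
    - [0,0,0]
    - [0,0,0]
    - [0,0,0]
    - [0,0,0]
    - [0,0,0]
  linear:
    - [0,0,0.02]
    - [0,0,0.04]
    - [0,0,0.04]
    - [0,0,0.04]
    - [0,0,0.04]
  hand: [0.35,0.35,0.35,0.35,0.35]

```text
time_s: 21.5
ee_pos: [0.5143, 0.2919, 0.247]
tcp_rot: [0.205, -3.133, 0.001]
contact_force: [0.1, -0.3, -0.0]
opening: 0.0554
```

```bash
python3 - <<'E'
from bench import *
import cv2,numpy as np
s=read_camera("scene");d=read_camera("side")
M=np.zeros((480,800,3),np.uint8)
M[:,:620]=cv2.resize(s[140:380,230:540],None,fx=2,fy=2)
M[:,620:]=cv2.resize(d[150:450,260:372],(180,480))
cv2.imwrite("pics/m5.png",M);print(state()["ee_pos"],state()["contact_force"],state()["opening"])
E
```

```text
[0.51428009 0.29188692 0.24684835] [-0.42470316  0.53468894 -0.0855929 ] 0.05584651143999465
```

View pics/m5.png

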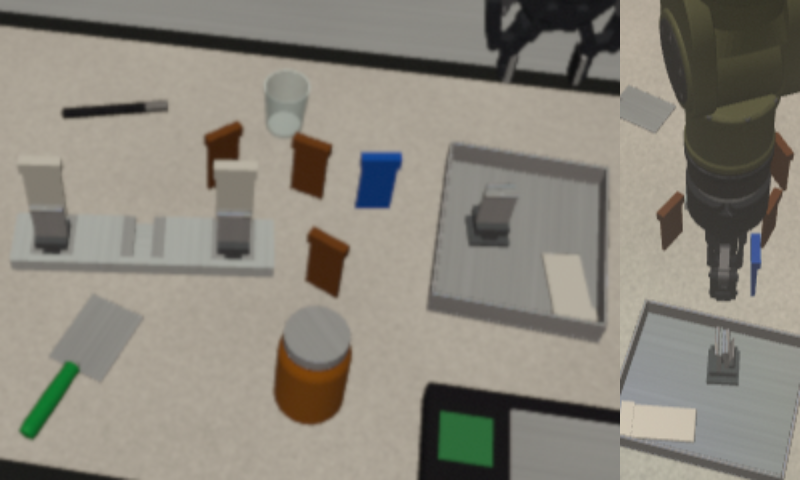

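The clip stands upright in the tray at (490,215) and the card lies flat at (570,285). Both other clips still hold their cards at (45,200) and (235,200), and the things around them look undisturbed. I'm handing in.

```bash
python3 -c "
from bench import close_job
print(close_job())"
```

```text
the job is handed in; nothing more can be done
None
```

I found the weak clip, the middle one in the rail, and put it and its card in the steel tray, then handed the job in at about 21.6 s. The hand-in reports no verdict.

- **Finding the weak clip:** I tugged the middle card first. The clip lifted through its 2 mm of play, then the card slid at a steady pull of about 3.7 N, so that clip was the weak one. The two outer cards were never touched.
- **Card:** I pulled it right out and released it upright just above the tray floor. It fell over and lies flat in the tray's far left corner, seen from the robot (+x, +y).
- **Clip:** I slid it about 70 mm out of its slot with hardly any resistance; readings stayed near its own weight. I set it down at first touch (4.4 N), and it stands upright on the tray's -y half.
- **Last checks:** the final pictures show both outer clips in the rail with their cards in. The marker, beaker, jar and spatula look unmoved and the gripper is clear, but the vial was outside that last crop. I did not measure the outer clips' grip force, because I did not tug their cards.
- **Measurements that disagreed:** the card's grip bar measured 3.5 mm lower than the text gives. The clip's position in the wrist view was about 1.5 mm off my first estimate, and I used the wrist value.

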